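# Half-fit the bayonet tail cap of a screwdriver shell

### The job

I am dry-fitting this screwdriver kit and its batteries are not in yet, so the tail cap must not lock. Pull the winged tail cap up out of its snap pocket in the toolbox tray, push it home into the open tail of the orange screwdriver shell in the stand, pins through the notches, and turn it clockwise (seen from above) to the short middle tick, half-way to the lock and short of the click. Finish with the gripper still holding the cap there so that I can check the seam, and leave everything else where it lies.

Things in the scene. Friction and masses are not known exactly. Their poses are not given: they have to be found in the camera images.
- cap: tail cap, loose, 60 g: round head 52 mm wide, 6 mm thick, with a straight black wing on top to grip: 40 long, 12 thick, 26 high (mm), top at z = +32 mm. Origin on the axis at the head's underside, z up, x along the wing; fingers close across y. Same after half a turn about z. Starts upright in the pocket, wing within 0.4 rad of the toolbox's x axis
- cap_pins (a point): on the cap's axis, 9.5 mm below the head's underside, at the height of its two round steel bayonet pins (5 mm thick), which stick out of the spigot in line with the wing (cap +x and -x) to 22 mm from the axis. The grey spigot under the head is 34 mm wide and 24 mm long, its lowest 6 mm tapered to 27 mm
- pocket (a point): rim centre of the snap pocket in the tray, a round grey well 57 mm wide outside; the head's underside rests on this rim. Axes as the toolbox. Sprung nubs on its +x and -x side lap over the head's edge and stand 8 mm above the head's top. The cap comes out by a straight upward pull of about 10 N and is free 14 mm up. The tray's walls are lower than the head
- toolbox: open grey toolbox, fixed. Origin on the floor under the pocket (rim at 158 mm), x along the box, z up. Its tray, rim at 155 mm, is pulled out and spans x -120 to 240, y -115 to 80 mm; the box, 115 mm high, spans x -155 to 275, y -35 to -275 mm; its open lid stands behind that, up to 330 mm high
- shell: orange inline screwdriver shell standing nose-down in a grey stand (131 x 111 mm), fixed: it neither shifts nor turns. Origin on the floor under its axis, z up; its rim is at 195 mm. Its x axis runs through the two entry notches of its mouth
- shell_mouth (a point): mouth centre at the top rim; axes as the shell. Collar 58 mm wide. Round mouth 37 mm wide in a flange 5.5 mm thick, with two notches 9 mm wide along +x and -x, out to 24 mm from the axis. The cap enters with its pins along the notches, either way round, until its head lies on the rim (cap origin at this point). A sprung plate pushes back over the last 6 mm, 5 N when home
- half_tick: short middle pair of ticks on the collar's rim, half-way between open and locked. Origin at the mouth's centre, x axis along the ticks: 40 degrees clockwise (from above) of the shell's x. The wing shall end in line with it. The pins can turn under the flange when the head is within 1.5 mm of the rim; the spring may then lift the head by 1.5 mm
- lock_tick: long pair of ticks with dots: the locked position. (The long pair without dots marks the notches.) Origin at the mouth's centre, x axis along the ticks: 80 degrees clockwise of the shell's x, where the turn ends. Sprung nubs meet the pins at 56 degrees and click at 67. It cannot turn anticlockwise from the notches
- dowel0: birch dowel, 8 mm diameter, 40 mm long, lying on the floor to the left of the shell; bystander. Origin below its middle, axis along its x at start
- dowel1: birch dowel like dowel0, on the floor beyond the shell; bystander
- dowel2: birch dowel like dowel0, lying in the toolbox tray; bystander
- dowel3: birch dowel like dowel0, lying in the toolbox tray; bystander
- brace: steel corner brace, an L of 50 x 20 x 50 mm and 3 mm thick, one leg flat on the floor and one upright, between robot and shell; bystander. Origin under the middle of the flat leg
- pin_cup: white nylon shelf pin cup, 20 mm diameter, 16 mm high, on the floor; bystander. Origin under its centre
- tape: black tape measure, 65 x 34 x 58 mm high, on the floor to the left; bystander. Origin under its centre
- level: aluminium spirit level, 24 x 240 x 48 mm high, standing on the floor at the far side, long along its y; bystander. Origin under its centre
Things that resemble listed ones, but are neither listed nor needed, are in the scene too. What is shaped like the cap but pink is not meant.

How it is judged:
By the outcome, as a careful person would: the job done as asked, in the order asked, and still so for the second after the job is handed in, while the arm keeps its last pose, push and grip.
It also fails if it takes over 48 s, if anything falls off the work surface, if the arm or the gripper's body presses on something with over 40 N, if the wrist force passes 120 N, or if a joint passes its speed limit or range.

### The arm

A 6-joint arm with a two-finger parallel gripper is mounted at the origin on the work surface. World frame = base frame: x ahead of the robot, y to its left, z up, the work surface at z = 0. Lengths are in mm, angles in rad, forces in N, time in s.
With the tool pointing down it reaches from about 350 to 875 mm from the base axis. Payload 4.2 kg.
Tool frame: the origin (TCP) lies at the very end of the fingers, on their centre line; the grasp point (between the pads) lies arm.grip_point_offset behind it (arm.grip_point_offset is the distance from the TCP to the grasp point, in mm); z points along the fingers, y is the line along which they close (so a half turn about z gives the same grasp; the last joint's range is limited). The gripper opens to 85 mm and grips with 20 to 120 N. Pads are 22 mm wide; open, the fingers measure 114 mm over their backs; the gripper's body (76 mm by 85 mm) begins 54 mm behind the grasp point. The pads swing forward as they close: fully open they stand 13 mm farther back than shut.
Start: joints at [1.532, 0.385, 0.008, 0, -1.194, -0.259], TCP at [183.354, 597.479, 231.312] pointing down, gripper open.
Joint ranges: [-3.14, 3.14], [-1.21, 2.06], [-1.07, 1.41], [-3.16, 2.05], [-2.99, -0.16], [-3.1, 3.1]. Speed limits (rad/s): [2.79, 2.79, 3.14, 3.14, 3.14, 3.14].

### API

Orientations are given as a unit quaternion [x, y, z, w].
In Python, from bench import arm, cams, ticket gives the robot as it stands.
- The arm moves only by the tool servo_tool, never from a script. Its argument "commands" is a list that holds one entry, the list of rows, each a list of 7 numbers: the closure in counts, from 0 (fully open) to 255 (shut), then the shift along the tool's x, y, z in m, then the turn, a rotation vector about the tool's x, y, z in degrees. In form: [[[grip, x, y, z, ax, ay, az], ...]]. A call has 1 to 10 rows; each row shifts and turns the commanded pose from where the row before left it, along the tool's axes as they then stand; what a row does not reach is not made up. A row lasts 1/12 s, in which the tool goes at most 41.7 mm and 7.16 degrees, less where a joint would pass 70% of its speed; a pose out of reach is approached as far as the arm can. A call with a gripper value outside its range is refused whole. The fingers move at their own pace and stop on an object; the grip force is fixed at half the most. Time passes only in rows, so rows that do not move let the fingers close. It gives the time, the measured TCP pose, the force, the opening and the grip force at its end, in the units of the state.
- arm.read_state(): the state, without advancing time (a new reading comes with each control period).
- cams.get_image(name): name is "side" or "top" or "wrist"; returns a dict with "frame" (480x640x3 uint8, blue, green, red), "K" (3x3 intrinsics, pixels), "T" (4x4, takes a point from camera to world coordinates). Camera axes: x right, y up, looking along -z (the intrinsics and any distortion apply to the point x, -y, -z); pixel columns grow to the right and rows downward; lengths in mm; the calibration is good to about 2 mm. The wrist camera is an equidistant fisheye: a pixel r from the principal point sees the ray r / f radians off the axis. A picture is of the moment at which its call begins. There is no depth.
- ticket.job_done(): hands the job in; it is judged then, once.
The state is a dict: "clock": time; "joints": joint angles; "joint_vel": joint speeds; "joint_efforts": joint torques, N m; "position": TCP position; "ee_rot": TCP orientation; "contact_force": force on the tool from outside, world axes, zero at the start; "wrist_torque": the same for the moment, N m; "gripper_width": finger opening in mm; "grasp_force": force on a finger pad.
Only numpy, scipy, OpenCV 4.12 (cv2) and the standard library are available. Lean on these libraries where they do the work, as an engineer would, in place of code of your own. Each camera call takes 0.05 s, during which the arm holds its last target. There are 200 camera calls.

## Working session

There is one attempt and no reset: what is moved stays moved. The work goes in short steps, Python scripts to look and compute and a tool call to move; the robot and the scene stay as the last step left them, time stands still between calls to the robot, and variables do not carry over. Pictures are saved under pics/ and viewed, at most 10 in all, crops included, and the job is handed in when it is done.

Besides the shell and the picture viewer there is one more tool, called after "Emit:" as name(argument=value, ...) on one line, values as JSON. servo_tool: Moves the arm, as the interface text tells. Its arguments: {"type":"object","properties":{"commands":{"type":"array","items":{"type":"array","items":{"type":"array","items":{"type":"number"}}}}},"required":["commands"]}

```bash
mkdir -p pics; ls; python3 - <<'E'
from bench import arm,cams
import cv2,numpy as np
print(arm.read_state(), arm.grip_point_offset)
for n in ["top","side","wrist"]:
    d=cams.get_image(n); cv2.imwrite(f"pics/{n}0.png",d["frame"]); np.savez(f"{n}0.npz",**d); print(n,d["K"].tolist(),d["T"].round(4).tolist(),[k for k in d])
E
```

```text
pics
{'clock': 0.0, 'joints': array([ 1.53160302e+00,  3.85585362e-01,  6.61916549e-03, -5.44057216e-04,
       -1.19400867e+00, -2.58603352e-01]), 'joint_vel': array([ 4.65282867e-05, -5.12234242e-04, -7.70121522e-04,  3.54985439e-04,
        1.35555922e-03, -4.44101046e-04]), 'joint_efforts': array([ 9.20189450e-04, -3.92292631e+01,  1.88395232e+01,  4.18597296e+00,
       -4.68471117e-03,  1.64766302e-06]), 'position': array([183.17980274, 596.93219873, 230.19491258]), 'ee_rot': array([ 9.88919597e-01, -1.48447901e-01, -1.32058385e-04,  1.11040210e-03]), 'contact_force': array([0.37903234, 0.58789   , 0.13346725]), 'wrist_torque': array([ 0.05363181, -0.03928972, -0.01426341]), 'grasp_force': 0.0, 'gripper_width': 85.18403166933795} 18.700000000000003
top [[506.0613605142828, 0.0, 323.5958622962176], [0.0, 506.0613605142828, 235.52688698902097], [0.0, 0.0, 1.0]] [[0.0041, 0.977, -0.2132, 394.887], [-1.0, 0.0046, 0.0019, 96.7584], [0.0029, 0.2132, 0.977, 982.4146], [0.0, 0.0, 0.0, 1.0]] ['frame', 'K', 'T']
side [[447.4106813075629, 0.0, 315.79528607956644], [0.0, 447.4106813075629, 237.55650737088789], [0.0, 0.0, 1.0]] [[-0.8595, 0.2968, -0.4161, 251.5567], [-0.5106, -0.4623, 0.725, 663.7493], [0.0228, 0.8356, 0.5489, 542.2507], [0.0, 0.0, 0.0, 1.0]] ['frame', 'K', 'T']
wrist [[371.64829954431775, 0.0, 323.984821430518], [0.0, 371.64829954431775, 237.7047420119977], [0.0, 0.0, 1.0]] [[-0.2943, 0.9075, 0.2996, 259.7636], [-0.9557, -0.2801, -0.0902, 573.1474], [0.002, -0.3129, 0.9498, 373.9411], [0.0, 0.0, 0.0, 1.0]] ['frame', 'K', 'T']
```

View pics/top0.png

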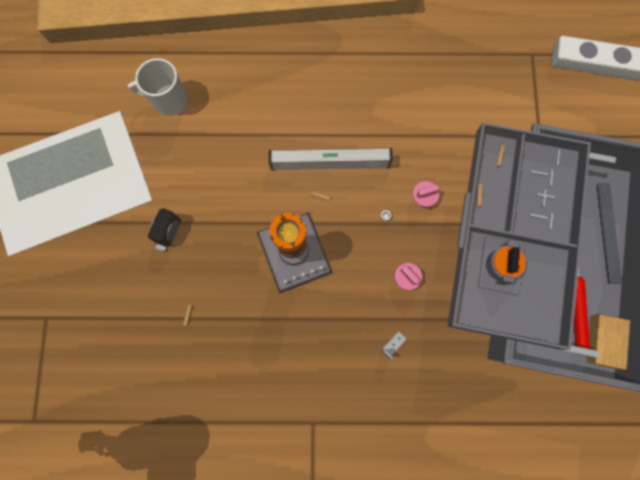

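View pics/side0.png

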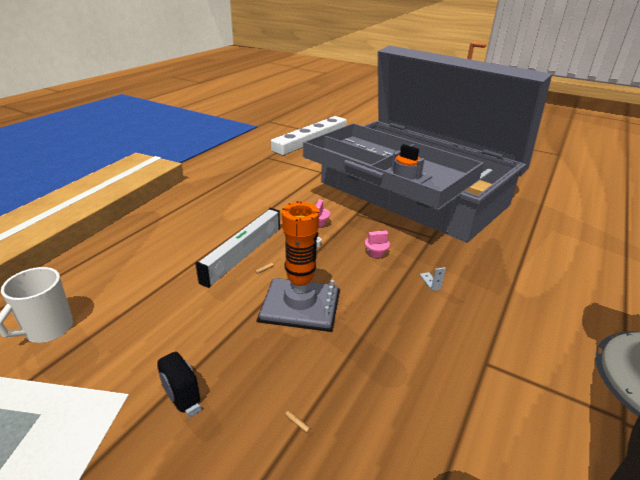

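The top view shows the cap at about (510,262) in the tray, wing roughly along image vertical (world x). The shell mouth is at about (289,231), with the pink decoys at (426,194) and (408,276). The side view has the cap at (408,160) and the mouth at (300,212).

```bash
cat > h.py <<'E'
import numpy as np
def ray(d,uv):
    K,T=d["K"],d["T"]; v=np.array([(uv[0]-K[0,2])/K[0,0],-(uv[1]-K[1,2])/K[1,1],-1.]);return T[:3,3],T[:3,:3]@v
def onz(d,uv,z):
    o,r=ray(d,uv);return o+r*(z-o[2])/r[2]
def proj(d,P):
    K,T=d["K"],d["T"];c=T[:3,:3].T@(np.array(P,float)-T[:3,3]);return np.array([K[0,2]+K[0,0]*c[0]/-c[2],K[1,2]-K[1,1]*c[1]/-c[2]])
E
python3 - <<'E'
import cv2,numpy as np
from h import *
t=np.load("top0.npz");s=np.load("side0.npz")
def c(d,x,y,w=50,h=37):
    return cv2.resize(d["frame"][y-h:y+h,x-w:x+w],(400,296),interpolation=cv2.INTER_CUBIC)
cv2.imwrite("pics/crops0.png",np.vstack([np.hstack([c(t,510,262),c(t,289,231)]),np.hstack([c(s,408,160),c(s,300,222)])]))
print(onz(t,(510,262),164),onz(t,(289,231),195),onz(s,(408,160),164),onz(s,(300,212),195))
E
```

```text
[ 530.56366571 -210.42112078  164.        ] [573.87433382 150.44063748 195.        ] [ 526.58002317 -198.50712113  164.        ] [572.08952564 156.42225398 195.        ]
```

View pics/crops0.png

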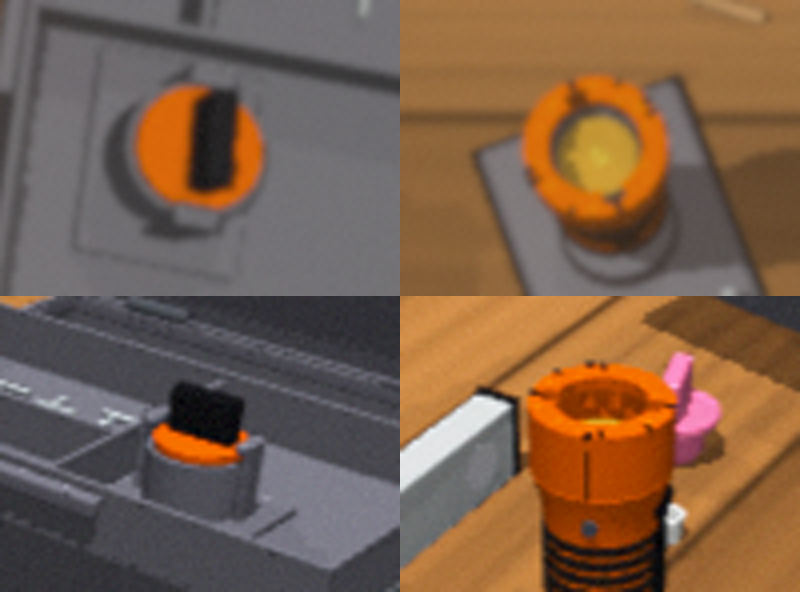

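The crops show the head circle centred at top-image (510,261.7), about 52 mm wide as it should be, with the wing near yaw -4°. The collar is centred at (288,230.7), with notches about 20° off world x. I'll go above the cap for a wrist view.

Emit:
servo_tool(commands=[[[0,0.024,0.028,-0.006,0,0,0],[0,0.024,0.028,-0.006,0,0,0],[0,0.024,0.028,-0.006,0,0,0],[0,0.024,0.028,-0.006,0,0,0],[0,0.024,0.028,-0.006,0,0,0],[0,0.024,0.028,-0.006,0,0,0],[0,0.024,0.028,-0.006,0,0,0],[0,0.024,0.028,-0.006,0,0,0],[0,0.024,0.028,-0.006,0,0,0],[0,0.024,0.028,-0.006,0,0,0]]])

```text
clock: 0.98
position: [330.7, 257.4, 291.6]
ee_rot: [0.989, -0.148, -0.0, -0.0]
contact_force: [0.6, -0.3, -0.2]
gripper_width: 85.8
grasp_force: 0.0
```

Emit:
servo_tool(commands=[[[0,0.024,0.028,-0.001,0,0,0],[0,0.024,0.028,-0.001,0,0,0],[0,0.024,0.028,-0.001,0,0,0],[0,0.024,0.028,-0.001,0,0,0],[0,0.024,0.028,-0.001,0,0,0],[0,0.024,0.028,-0.001,0,0,0],[0,0.024,0.028,-0.001,0,0,0],[0,0.024,0.028,-0.001,0,0,0],[0,0.024,0.028,-0.001,0,0,0],[0,0.024,0.028,-0.001,0,0,0]]])

```text
clock: 1.82
position: [478.0, -80.6, 301.2]
ee_rot: [0.989, -0.148, -0.0, -0.0]
contact_force: [1.5, 0.7, -0.1]
gripper_width: 85.6
grasp_force: 0.0
```

Emit:
servo_tool(commands=[[[0,0.024,0.028,0,0,0,0],[0,0.024,0.028,0,0,0,0],[0,0.024,0.028,0,0,0,0],[0,0.016,0.026,0,0,0,0],[0,0,0,0,0,0,-5.5],[0,0,0,0,0,0,-5.5],[0,0,0,0,0,0,0],[0,0,0,0,0,0,0]]])

```text
clock: 2.48
position: [529.6, -209.8, 300.9]
ee_rot: [0.999, -0.054, -0.0, -0.0]
contact_force: [0.5, 0.3, 0.6]
gripper_width: 85.2
grasp_force: 0.0
```

```bash
cat > look.py <<'E'
import sys,cv2,numpy as np
from bench import arm,cams
from scipy.spatial.transform import Rotation as R
n=sys.argv[1]
s=arm.read_state();d=cams.get_image("wrist");np.savez(n+".npz",p=s["position"],q=s["ee_rot"],**d)
print(s["clock"],s["position"].round(1),s["joints"].round(2),R.from_quat(s["ee_rot"]).as_matrix().round(4).tolist())
print(d["T"].round(4).tolist())
cv2.imwrite(f"pics/{n}.png",d["frame"])
E
python3 look.py w1
```

```text
2.4833 [ 529.6 -209.8  300.9] [-0.09  0.25 -0.01 -0.   -1.31  1.56] [[0.9941, -0.1083, -0.0008], [-0.1083, -0.9941, 0.0002], [-0.0008, -0.0001, -1.0]]
[[-0.109, 0.9438, 0.3119, 609.236], [-0.994, -0.1035, -0.0342, -218.9786], [0.0, -0.3138, 0.9495, 444.4687], [0.0, 0.0, 0.0, 1.0]]
```

View pics/w1.png

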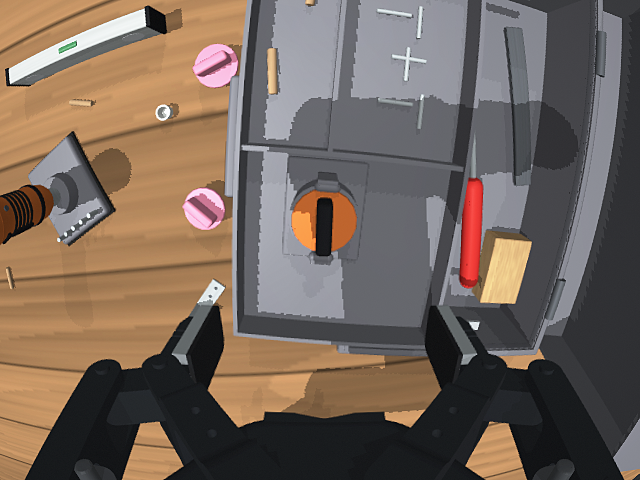

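The wrist view shows the cap head around (323,221), with the wing near vertical at about (323,227). I'll fit the head circle and the wing.

```bash
cat >> h.py <<'E'
def wray(d,uv):
    K,T=d["K"],d["T"];a=(np.atleast_2d(uv)-[K[0,2],K[1,2]])/K[0,0];r=np.hypot(*a.T);k=np.where(r>1e-9,np.sin(r)/np.maximum(r,1e-9),1)
    return T[:3,3],np.c_[a[:,0]*k,-a[:,1]*k,-np.cos(r)]@T[:3,:3].T
def wonz(d,uv,z):
    o,r=wray(d,uv);return o+r*((z-o[2])/r[:,2])[:,None]
def wproj(d,P):
    K,T=d["K"],d["T"];c=(np.atleast_2d(P)-T[:3,3])@T[:3,:3];h=np.hypot(c[:,0],c[:,1]);th=np.arctan2(h,-c[:,2])
    return np.c_[K[0,2]+K[0,0]*th*c[:,0]/h,K[1,2]-K[0,0]*th*c[:,1]/h]
def circ(P):
    from scipy.optimize import least_squares
    f=least_squares(lambda v:np.hypot(P[:,0]-v[0],P[:,1]-v[1])-v[2],[*P[:,:2].mean(0),27],loss="soft_l1",f_scale=.5);return f.x,np.median(abs(f.fun))
E
python3 - <<'E'
import cv2,numpy as np
from h import *
from scipy.optimize import minimize
d=np.load("w1.npz");f=d["frame"];hsv=cv2.cvtColor(f,cv2.COLOR_BGR2HSV)
roi=np.zeros(f.shape[:2],np.uint8);cv2.circle(roi,(323,222),48,255,-1)
o=((hsv[...,0]<18)&(hsv[...,1]>140)&(hsv[...,2]>90)&(roi>0)).astype(np.uint8)
c=np.vstack(cv2.findContours(o,cv2.RETR_EXTERNAL,cv2.CHAIN_APPROX_NONE)[0])[:,0].astype(float)
h=cv2.convexHull(c.astype(np.float32))[:,0];print(o.sum(),circ(wonz(d,h,164)),c.min(0),c.max(0))
b=((f.max(2)<45)&(roi>0)).astype(np.uint8)
n,l,st,ce=cv2.connectedComponentsWithStats(b);i=1+st[1:,4].argmax();m=(l==i).astype(np.uint8);print(st[i],ce[i])
S=8;big=cv2.resize(m[150:300,250:400],None,fx=S,fy=S,interpolation=cv2.INTER_NEAREST)
def iou(v):
    ca,sa=np.cos(v[2]),np.sin(v[2]);P=np.array([[v[0]+ca*x-sa*y,v[1]+sa*x+ca*y,z] for x in(-20,20) for y in(-6,6) for z in(164,190)])
    q=((wproj(d,P)-[250,150]+.5)*S).astype(np.int32);im=np.zeros_like(big);cv2.fillConvexPoly(im,cv2.convexHull(q),1)
    return -(im&big).sum()/(im|big).sum()
r=minimize(iou,[530,-210,-.1],method="Nelder-Mead",options=dict(initial_simplex=[[530,-210,-.1],[534,-210,-.1],[530,-206,-.1],[530,-210,0]]));print(r.x,np.degrees(r.x[2]),r.fun)
t=np.load("top0.npz")
for nm in ["top0"]:
    f=t["frame"];hsv=cv2.cvtColor(f,cv2.COLOR_BGR2HSV);o=(hsv[...,0]<14)&(hsv[...,1]>200)&(hsv[...,2]>110)
    for (u,v,z) in [(510,262,164),(288,231,195)]:
        k=np.zeros(f.shape[:2],np.uint8);cv2.circle(k,(u,v),20,1,-1);y,x=np.nonzero(o&(k>0));hh=cv2.convexHull(np.c_[x,y].astype(np.float32))[:,0]
        print(circ(np.array([onz(t,p,z) for p in hh])))
E
```

```text
2317 (array([ 531.09747245, -210.14144051,   25.62174977]), np.float64(0.12602263710599537)) [292. 190.] [356. 250.]
[315 198  18  58 888] [323.72184685 226.61824324]
[ 5.19333333e+02 -1.91777778e+02  7.77777778e-02] 4.456338406573071 0.0
(array([ 531.13052959, -209.23425655,   24.37258996]), np.float64(0.19920045398850839))
(array([573.8089166 , 152.4182188 ,  28.97119006]), np.float64(0.5370702714023956))<stdin>:15: RuntimeWarning: overflow encountered in scalar negative
```

```bash
cat > wing.py <<'E'
import cv2,numpy as np,sys
from h import *
from scipy.optimize import minimize
def fit(n,ctr,z0,x0,rad=48,mask=None):
    d=np.load(n+".npz");f=d["frame"]
    roi=np.zeros(f.shape[:2],np.uint8);cv2.circle(roi,ctr,rad,255,-1)
    b=((f.max(2)<45)&(roi>0)).astype(np.uint8)
    nn,l,st,ce=cv2.connectedComponentsWithStats(b);i=1+st[1:,4].argmax();m=(l==i).astype(np.uint8)
    S=8;ox,oy=ctr[0]-75,ctr[1]-75;big=cv2.resize(m[oy:oy+150,ox:ox+150],None,fx=S,fy=S,interpolation=cv2.INTER_NEAREST)
    def iou(v):
        ca,sa=np.cos(v[2]),np.sin(v[2]);P=np.array([[v[0]+ca*x-sa*y,v[1]+sa*x+ca*y,z] for x in(-20,20) for y in(-6,6) for z in(z0,z0+26)])
        q=((wproj(d,P)-[ox,oy]+.5)*S).astype(np.int32);im=np.zeros_like(big);cv2.fillConvexPoly(im,cv2.convexHull(q),1)
        return -float((im&big).sum())/float((im|big).sum())
    x0=np.array(x0,float)
    r=minimize(iou,x0,method="Nelder-Mead",options=dict(initial_simplex=[x0,x0+[4,0,0],x0+[0,4,0],x0+[0,0,.1]]));return r.x,np.degrees(r.x[2]),r.fun
if __name__=="__main__": print(fit("w1",(323,222),164,[530,-210,-.1]))
E
python3 wing.py
```

```text
(array([ 5.29818015e+02, -2.10095710e+02, -1.42415020e-01]), np.float64(-8.159779596460417), np.float64(-0.8714734985042571))
```

Head centre is (531,-210), and the wing yaw is -8.2° against a tool yaw of -6.2°. Descend and grip.

Emit:
servo_tool(commands=[[[0,0.001,0,0.017,0,0,2],[0,0,0,0.02,0,0,0],[0,0,0,0.02,0,0,0],[0,0,0,0.02,0,0,0],[0,0,0,0.02,0,0,0],[0,0,0,0.02,0,0,0],[0,0,0,0.01,0,0,0],[0,0,0,0.005,0,0,0],[0,0,0,0,0,0,0]]])

```text
clock: 3.28
position: [530.5, -209.5, 168.7]
ee_rot: [0.998, -0.07, -0.001, 0.0]
contact_force: [-0.1, 0.5, 0.3]
gripper_width: 85.3
grasp_force: 0.0
```

Emit:
servo_tool(commands=[[[255,0,0,0,0,0,0],[255,0,0,0,0,0,0],[255,0,0,0,0,0,0],[255,0,0,0,0,0,0],[255,0,0,0,0,0,0],[255,0,0,0,0,0,0],[255,0,0,0,0,0,0],[255,0,0,0,0,0,0],[255,0,0,0,0,0,0],[255,0,0,0,0,0,0]]])

```text
clock: 4.12
position: [531.0, -209.9, 169.8]
ee_rot: [0.998, -0.07, 0.0, 0.0]
contact_force: [-0.2, 0.4, 4.7]
gripper_width: 10.4
grasp_force: 60.4
```

```bash
python3 look.py w2
```

```text
4.1167 [ 531.  -209.9  169.8] [-0.09  0.34 -0.22  0.   -1.01  1.52] [[0.9901, -0.1401, 0.0008], [-0.1401, -0.9901, -0.0003], [0.0008, 0.0002, -1.0]]
[[-0.1408, 0.9405, 0.3092, 610.1515], [-0.99, -0.1339, -0.0436, -221.6051], [0.0004, -0.3122, 0.95, 313.5156], [0.0, 0.0, 0.0, 1.0]]
```

View pics/w2.png

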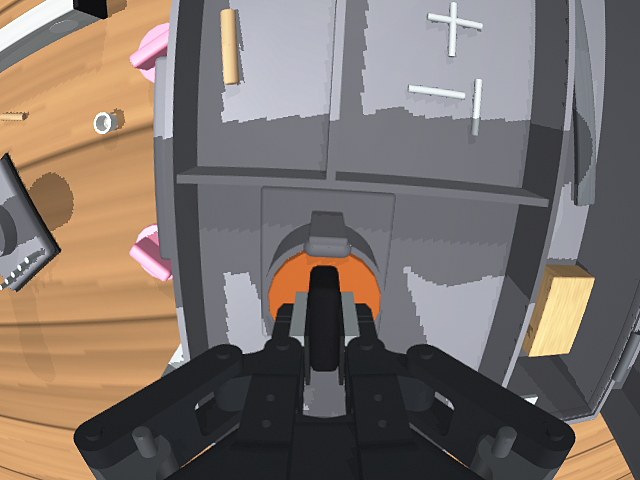

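The fingers are on the wing at (325,310), squarely across it, and the head is still seated. Pull straight up.

Emit:
servo_tool(commands=[[[255,0,0,-0.003,0,0,0],[255,0,0,-0.003,0,0,0],[255,0,0,-0.003,0,0,0],[255,0,0,-0.003,0,0,0],[255,0,0,-0.004,0,0,0],[255,0,0,-0.004,0,0,0]]])

```text
clock: 4.67
position: [530.8, -209.9, 190.0]
ee_rot: [0.998, -0.07, 0.0, 0.0]
contact_force: [0.2, -0.4, -1.2]
gripper_width: 10.5
grasp_force: 59.9
```

Emit:
servo_tool(commands=[[[255,0,0,-0.02,0,0,0],[255,0,0,-0.02,0,0,0],[255,0,0,-0.02,0,0,0],[255,0,0,-0.015,0,0,0],[255,0,0,0,0,0,0],[255,0,0,0,0,0,0]]])

```text
clock: 5.17
position: [530.9, -209.7, 265.3]
ee_rot: [0.998, -0.07, 0.001, -0.0]
contact_force: [-0.2, -0.7, -1.0]
gripper_width: 10.6
grasp_force: 59.9
```

```bash
python3 look.py w3; python3 - <<'E'
from bench import arm,cams
import cv2,numpy as np
for n in ["top","side"]:
    d=cams.get_image(n);np.savez(n+"3.npz",**d)
    from h import proj
    u,v=proj(d,[531,-210,255]).astype(int);print(n,u,v)
    f=d["frame"][max(v-75,0):v+75,max(u-65,0):u+65];cv2.imwrite(f"pics/{n}3.png",cv2.resize(f,(390,450)))
a=[cv2.imread(f"pics/{n}3.png") for n in("top","side")];cv2.imwrite("pics/c3.png",np.hstack(a))
E
```

```text
5.1667 [ 530.9 -209.7  265.3] [-0.09  0.27 -0.07 -0.   -1.22  1.52] [[0.9901, -0.1403, 0.0023], [-0.1403, -0.9901, 0.0001], [0.0022, -0.0004, -1.0]]
[[-0.1411, 0.9409, 0.3078, 609.8207], [-0.99, -0.134, -0.0441, -221.5387], [-0.0003, -0.311, 0.9504, 409.0763], [0.0, 0.0, 0.0, 1.0]]
top 532 251
side 414 115
```

View pics/c3.png

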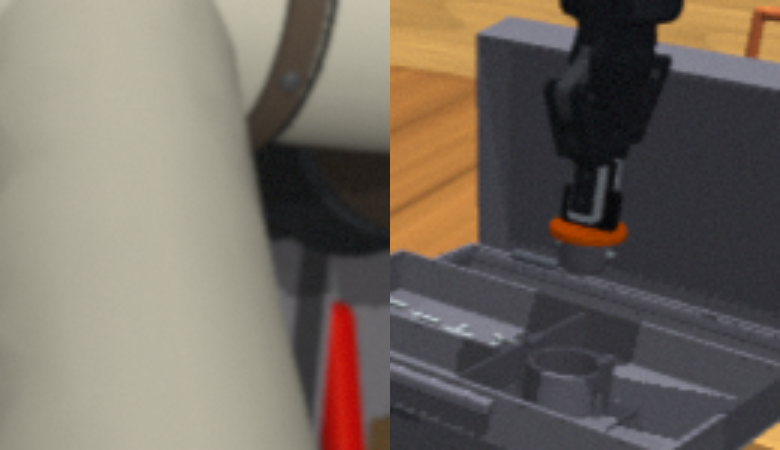

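The side view confirms that the cap is in hand and upright and that the pocket is empty. Next I go behind the shell mouth with the camera above it.

Emit:
servo_tool(commands=[[[255,-0.0075,-0.0327,0.0015,0,0,0],[255,-0.0075,-0.0327,0.0015,0,0,0],[255,-0.0075,-0.0327,0.0015,0,0,0],[255,-0.0075,-0.0327,0.0015,0,0,0],[255,-0.0075,-0.0327,0.0015,0,0,0],[255,-0.0075,-0.0327,0.0015,0,0,0],[255,-0.0075,-0.0327,0.0015,0,0,0],[255,-0.0075,-0.0327,0.0015,0,0,0],[255,-0.0075,-0.0327,0.0015,0,0,0],[255,-0.0075,-0.0327,0.0015,0,0,0]]])

```text
clock: 6.15
position: [501.4, 125.8, 248.2]
ee_rot: [0.998, -0.07, -0.001, 0.001]
contact_force: [0.9, 0.1, -0.5]
gripper_width: 11.0
grasp_force: 59.9
```

Emit:
servo_tool(commands=[[[255,0,0,0,0,0,-5.8],[255,0,0,0,0,0,-5.8],[255,0,0,0,0,0,-5.8],[255,0,0,0,0,0,-5.8],[255,0,0,0,0,0,-5.8],[255,0,0,0,0,0,0],[255,0,0,0,0,0,0],[255,0,0,0,0,0,0]]])

```text
clock: 6.82
position: [502.1, 124.3, 248.7]
ee_rot: [0.984, 0.181, -0.001, 0.0]
contact_force: [0.5, -0.6, -0.1]
gripper_width: 10.8
grasp_force: 59.8
```

```bash
python3 look.py w4
```

```text
6.8167 [502.1 124.3 248.7] [ 0.56  0.19 -0.22 -0.   -1.16  1.38] [[0.9347, 0.3553, -0.0011], [0.3553, -0.9347, -0.0006], [-0.0013, 0.0002, -1.0]]
[[0.3546, 0.8877, 0.2938, 577.0605], [-0.935, 0.3364, 0.112, 152.5636], [0.0006, -0.3144, 0.9493, 392.2172], [0.0, 0.0, 0.0, 1.0]]
```

View pics/w4.png

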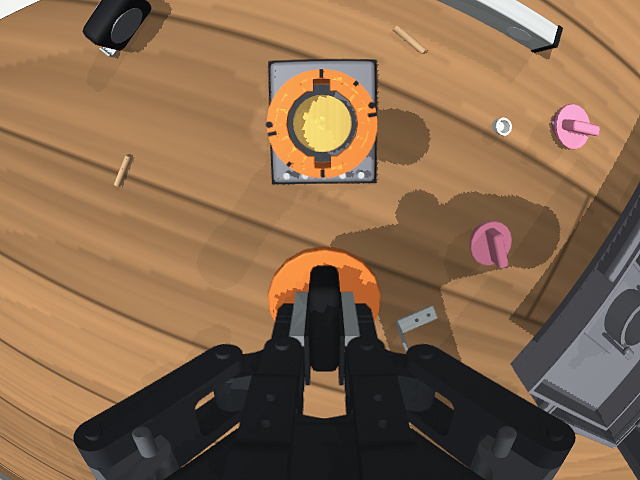

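The mouth is centred near (322,124), with the notches at (321,86) and (322,160), almost in line with the tool's x. The dotted lock ticks are at (372,108) and (268,127). I'll fit the centre and angles.

```bash
cat > mouth.py <<'E'
import cv2,numpy as np
from h import *
d=np.load("w4.npz");f=d["frame"];hsv=cv2.cvtColor(f,cv2.COLOR_BGR2HSV)
k=np.zeros(f.shape[:2],np.uint8);cv2.circle(k,(322,124),64,1,-1)
o=((hsv[...,0]<16)&(hsv[...,1]>190)&(hsv[...,2]>120)&(k>0)).astype(np.uint8)
n,l,st,ce=cv2.connectedComponentsWithStats(o);i=1+st[1:,4].argmax();y,x=np.nonzero(l==i)
h=cv2.convexHull(np.c_[x,y].astype(np.float32))[:,0];(C,e)=circ(wonz(d,h,195));print("collar",C,e)
# rectified 10 px/mm patch, axes x up(row-), y left(col-)
def rect(C):
    g=np.arange(-320,320)/10.;X,Y=np.meshgrid(-g,-g,indexing="ij");P=np.c_[X.ravel()+C[0],Y.ravel()+C[1],np.full(X.size,195.)]
    uv=wproj(d,P).astype(np.float32);return cv2.remap(f,uv[:,0].reshape(640,640),uv[:,1].reshape(640,640),cv2.INTER_CUBIC)
r=rect(C);cv2.imwrite("pics/rect4.png",cv2.resize(r,(560,560)))
a=np.radians(np.arange(0,360,.5));g=r[...,2].astype(float)
def samp(R):return np.mean([g[np.clip(320-10*q*np.cos(a),0,639).astype(int),np.clip(320-10*q*np.sin(a),0,639).astype(int)] for q in R],0)
for nm,R in [("notch",np.arange(20,23.5,.5)),("tick",np.arange(25,28,.5))]:
    v=samp(R);dk=v<np.median(v)*.72;idx=np.nonzero(dk)[0];gr=np.split(idx,np.nonzero(np.diff(idx)>3)[0]+1)
    print(nm,[(q[0]/2,q[-1]/2) for q in gr])
E
python3 mouth.py
```

```text
collar [573.05535021 149.61956453  15.51223515] 0.16045578348369283
notch [(np.float64(16.5), np.float64(40.5)), (np.float64(42.5), np.float64(100.0)), (np.float64(104.0), np.float64(106.5)), (np.float64(184.0), np.float64(198.5))]
tick [(np.float64(18.5), np.float64(36.5)), (np.float64(115.0), np.float64(117.0)), (np.float64(153.0), np.float64(155.5)), (np.float64(194.0), np.float64(198.5)), (np.float64(224.0), np.float64(232.0)), (np.float64(255.5), np.float64(283.0)), (np.float64(305.5), np.float64(310.0)), (np.float64(315.5), np.float64(322.0))]
```

View pics/rect4.png

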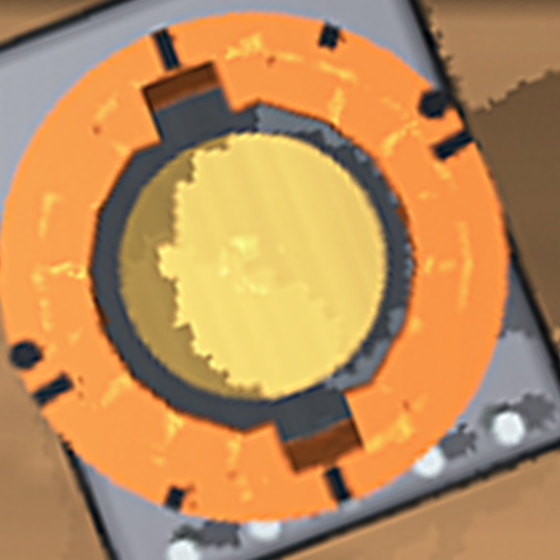

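From the rectified view (8.75 px/mm), the tick-pair midpoints agree at (253.5,266.5), so the mouth is at (574.6,152.6). That matches the top camera, and the collar comes out at 58 mm. The shell's yaw is 21.7°. Next I go over it.

Emit:
servo_tool(commands=[[[255,0.0195,-0.0007,0,0,0,-0.9],[255,0.0195,0,0,0,0,0],[255,0.0195,0,0,0,0,0],[255,0.0195,0,0,0,0,0],[255,0,0,0,0,0,0],[255,0,0,0,0,0,0],[255,0,0,0,0,0,0]]])

```text
clock: 7.45
position: [574.1, 153.6, 248.8]
ee_rot: [0.982, 0.189, -0.001, 0.0]
contact_force: [-0.7, -0.1, 0.5]
gripper_width: 10.6
grasp_force: 59.8
```

```bash
cat > st.py <<'E'
from bench import arm
import numpy as np
s=arm.read_state();q=s["ee_rot"];print(s["clock"],s["position"].round(2),"yaw",np.degrees(2*np.arctan2(q[1],q[0])),s["contact_force"].round(1),s["wrist_torque"].round(2),s["gripper_width"],s["grasp_force"])
E
python3 st.py
```

```text
7.45 [574.1  153.58 248.85] yaw 21.790174788607448 [-0.7 -0.1  0.5] [-0.02 -0.05 -0.  ] 10.560437577026011 59.84609842300415
```

Emit:
servo_tool(commands=[[[255,0,0,0.004,0,0,0],[255,0,0,0.004,0,0,0],[255,0,0,0.004,0,0,0],[255,0,0,0,0,0,0]]])

```text
clock: 7.78
position: [573.7, 153.5, 236.3]
ee_rot: [0.982, 0.189, -0.001, 0.0]
contact_force: [0.3, 0.2, 0.0]
gripper_width: 10.4
grasp_force: 59.8
```

Emit:
servo_tool(commands=[[[255,0,0,0,0,0,0]]])

```text
clock: 7.87
position: [574.2, 153.7, 237.0]
ee_rot: [0.982, 0.189, -0.0, 0.0]
contact_force: [0.2, -0.3, 0.0]
gripper_width: 11.0
grasp_force: 59.8
```

Emit:
servo_tool(commands=[[[255,0,0,0,0,0,0]]])

```text
clock: 7.95
position: [574.6, 153.9, 237.5]
ee_rot: [0.982, 0.189, 0.0, 0.0]
contact_force: [-0.1, 0.1, -0.2]
gripper_width: 10.9
grasp_force: 59.8
```

```bash
python3 st.py; python3 - <<'E'
from bench import cams
import cv2,numpy as np
from h import proj
d=cams.get_image("side");np.savez("side5.npz",**d)
w=cams.get_image("wrist");np.savez("w5.npz",**w)
u,v=proj(d,[574,153,200]).astype(int);print(u,v)
a=cv2.resize(d["frame"][v-50:v+50,u-50:u+50],(400,400),interpolation=cv2.INTER_CUBIC)
b=cv2.resize(w["frame"][200:400,220:420],(400,400))
cv2.imwrite("pics/c5.png",np.hstack([a,b]))
E
```

```text
7.95 [574.6  153.85 237.48] yaw 21.842199476051427 [-0.1  0.1 -0.2] [-0.03  0.    0.01] 10.921692113266738 59.845492243766785
300 207
```

View pics/c5.png

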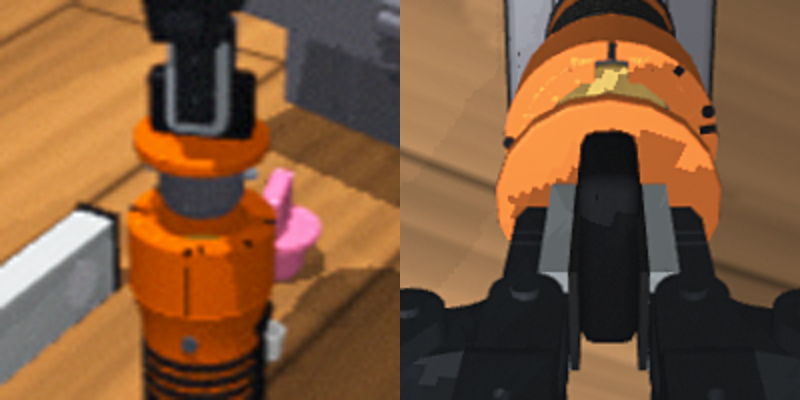

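The side crop shows the spigot centred over the mouth. In the wrist crop the cap is about 0.8 mm to the left (−y of the tool), and the readings agree. Shift y by +1 mm and descend.

Emit:
servo_tool(commands=[[[255,0,0.001,0,0,0,0],[255,0,0,0.003,0,0,0],[255,0,0,0.003,0,0,0],[255,0,0,0.003,0,0,0],[255,0,0,0.003,0,0,0],[255,0,0,0.003,0,0,0],[255,0,0,0,0,0,0]]])

```text
clock: 8.63
position: [574.6, 152.8, 221.3]
ee_rot: [0.982, 0.189, -0.001, 0.0]
contact_force: [-0.5, -0.5, -1.0]
gripper_width: 10.7
grasp_force: 59.8
```

```bash
python3 st.py
```

```text
8.6333 [574.56 152.82 221.25] yaw 21.82903401691054 [-0.5 -0.5 -1. ] [-0.03  0.01  0.04] 10.689679343384329 59.845454692840576
```

No contact yet. The pins are just above the rim, so I continue in small steps.

Emit:
servo_tool(commands=[[[255,0,0,0.002,0,0,0],[255,0,0,0.002,0,0,0],[255,0,0,0.002,0,0,0],[255,0,0,0,0,0,0]]])

```text
clock: 8.97
position: [574.8, 152.9, 215.8]
ee_rot: [0.982, 0.189, -0.0, 0.0]
contact_force: [0.3, 0.5, -0.9]
gripper_width: 10.4
grasp_force: 59.8
```

Emit:
servo_tool(commands=[[[255,0,0,0.002,0,0,0],[255,0,0,0.002,0,0,0],[255,0,0,0,0,0,0]]])

```text
clock: 9.22
position: [575.1, 153.0, 212.4]
ee_rot: [0.982, 0.189, 0.0, 0.0]
contact_force: [0.1, 0.9, 2.5]
gripper_width: 10.4
grasp_force: 60.1
```

Emit:
servo_tool(commands=[[[255,0,0,0.0015,0,0,0],[255,0,0,0.0015,0,0,0],[255,0,0,0,0,0,0]]])

```text
clock: 9.47
position: [575.3, 153.0, 209.7]
ee_rot: [0.982, 0.19, 0.0, -0.0]
contact_force: [-1.0, 0.1, 3.9]
gripper_width: 10.9
grasp_force: 60.2
```

Emit:
servo_tool(commands=[[[255,0,0,0.0015,0,0,0],[255,0,0,0.0015,0,0,0],[255,0,0,0,0,0,0],[255,0,0,0,0,0,0]]])

```text
clock: 9.8
position: [575.3, 153.0, 206.8]
ee_rot: [0.982, 0.189, 0.001, -0.0]
contact_force: [0.2, 0.4, 4.9]
gripper_width: 10.7
grasp_force: 60.6
```

```bash
python3 st.py
```

```text
9.8 [575.32 153.01 206.85] yaw 21.84667477265199 [0.2 0.4 4.9] [-0.01  0.2  -0.07] 10.674957738992521 60.586180686950684
```

Emit:
servo_tool(commands=[[[255,0,0,0.001,0,0,0],[255,0,0,0,0,0,0],[255,0,0,0,0,0,0]]])

```text
clock: 10.05
position: [575.3, 153.0, 206.8]
ee_rot: [0.982, 0.19, 0.001, 0.0]
contact_force: [-2.1, -0.3, 8.6]
gripper_width: 10.8
grasp_force: 61.1
```

Emit:
servo_tool(commands=[[[255,0,0,0.001,0,0,0],[255,0,0,0,0,0,0],[255,0,0,0,0,0,0]]])

```text
clock: 10.3
position: [575.3, 153.0, 206.8]
ee_rot: [0.982, 0.19, 0.001, 0.0]
contact_force: [-4.3, 0.6, 11.4]
gripper_width: 10.7
grasp_force: 61.6
```

```bash
python3 st.py
```

```text
10.3 [575.33 153.03 206.81] yaw 21.878045366293456 [-4.3  0.6 11.4] [-0.    1.27 -0.01] 10.707303017043245 61.58424139022827
```

It seats at z = 206.8 with rising push, so the head is home. Turn clockwise in small steps.

Emit:
servo_tool(commands=[[[255,-0.0004,0,0,0,0,2],[255,0,0,0,0,0,2.5],[255,0,0,0,0,0,2.5],[255,0,0,0,0,0,3],[255,0,0,0,0,0,0]]])

```text
clock: 10.72
position: [576.0, 152.8, 206.8]
ee_rot: [0.995, 0.103, 0.002, 0.0]
contact_force: [-1.1, -0.5, 9.7]
gripper_width: 10.7
grasp_force: 61.4
```

```bash
python3 st.py
```

```text
10.7167 [576.   152.84 206.82] yaw 11.780436055006057 [-1.1 -0.5  9.7] [-0.19  0.4  -0.02] 10.733479605321811 61.386927366256714
```

It turns freely. 30° remain.

Emit:
servo_tool(commands=[[[255,0,0,0,0,0,3],[255,0,0,0,0,0,4],[255,0,0,0,0,0,4],[255,0,0,0,0,0,4],[255,0,0,0,0,0,4],[255,0,0,0,0,0,4],[255,0,0,0,0,0,4],[255,0,0,0,0,0,3],[255,0,0,0,0,0,0],[255,0,0,0,0,0,0]]])

```text
clock: 11.55
position: [576.1, 152.8, 206.8]
ee_rot: [0.987, -0.158, 0.002, -0.001]
contact_force: [-1.3, -0.4, 9.5]
gripper_width: 10.5
grasp_force: 61.4
```

```bash
python3 st.py; python3 - <<'E'
from bench import cams
import cv2,numpy as np
from h import proj
d=cams.get_image("side")
w=cams.get_image("wrist");np.savez("w6.npz",**w)
a=cv2.resize(d["frame"][157:257,250:350],(400,400),interpolation=cv2.INTER_CUBIC)
b=cv2.resize(w["frame"][220:370,250:400],(400,400))
cv2.imwrite("pics/c6.png",np.hstack([a,b]))
E
```

```text
11.55 [576.05 152.8  206.84] yaw -18.141602261108165 [-1.3 -0.4  9.5] [-0.23  0.38 -0.08] 10.452952234706398 61.3845956325531
```

View pics/c6.png

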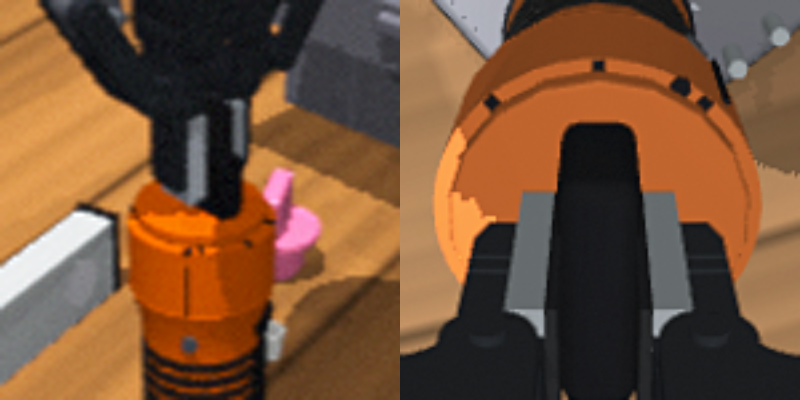

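The head is flush on the rim. The wing, centred at column 598 of the crop, is in line with the short half tick at (598,66), and the dotted lock tick is off to the right. Hand in.

```bash
python3 -c "
from bench import ticket
print(ticket.job_done())"
```

```text
the job is handed in; nothing more can be done
None
```

The cap is fully seated in the shell and turned 40° clockwise to the short middle tick, short of the click, with the gripper still holding it; nothing else was moved, and the job is handed in.

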